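Set the printhead pressure screw of a label printer

TASK

The labels print faint along the open edge because the outer printhead pressure screw, the one on the printer's open side away from the electronics cabinet, has backed off. Take the flat-blade driver out of the tool block, seat its blade in that screw's slot, and with light pressure turn it clockwise until it comes up against its stop, without forcing it past and without letting the blade come off the screw on the way. Then stand the driver back in a free hole of the block, fully down, and leave the inner screw and everything else as it was.

Things in the scene. Friction and masses are not known exactly. Their poses are not given: they have to be found in the camera images.
- driver: Flat-blade driver, loose, 0.13 kg, standing blade down in an end hole of the block. Origin at the centre of the blade's end, z up the shank. Blade 13 mm wide (its y), 2.2 mm thick (x); shank 10 mm across; flat-sided black handle from z = 65 to 147 mm, 23 mm thick (x), 30 mm wide (y), so its wide side lies along the blade. Gripped with 40 N or more across the 23 mm at z about 125 mm it does not slip.
- driver_tip (a point): Middle of the flat end of the blade (the driver's origin, same axes).
- printer: Label printer, fixed, 380 mm deep (x), 250 wide (y), front at -x, origin under its middle. Electronics cabinet, 235 mm high, on the -y side (y = -125 to -35 mm), the open cover hanging outside it; the rest is the open media bay (label roll, top at 183 mm). Across its front runs a steel bridge, 40 mm deep, top at 130 mm, with two upright slotted pressure screws 66 mm apart.
- seat (a point): Where the axis of the OUTER pressure screw, far from the cabinet, meets the bridge's top face, true to 0.5 mm; axes as the printer's. The screw stands here in a hex collar. Its round head, 22 mm across, has its top 23 to 35 mm above this point as the collar was last set: not measured, to be felt or seen. Slot right across the head, 3.8 mm wide, 4.5 mm deep, mouth bevelled 1.5 mm.
- screw (a joint): Turn of the outer screw (rad): 0 is home at its stop, negative is backed off (starts -1.2 to -0.85), growing clockwise from above. At 0 the slot lies along the printer's y, give or take 0.45 rad as the collar stands: not measured, to be felt or seen. The thread drags with 0.06 N m until the stop. The fully seated blade has about 0.2 rad of play each way; the bevel catches it from about 0.3 rad off.
- press (a joint): How far the outer screw's head is pressed down on its spring (m): 0 free, 4 N per mm, bottoms at 0.006. It springs back when let go.
- mount (a joint): Springy twist (rad) of the outer screw's mount under the turning torque: 0 free, 2.5 N m per rad, clockwise positive. About 0.024 while the thread drags, climbing quickly once the screw is at its stop.
- inner_screw (a joint): Turn of the inner screw (rad), the like one 66 mm to -y of the outer, near the cabinet: starts at 0 (home), to be left alone.
- block: Wooden tool block, fixed, 70 mm (x) by 180 mm (y), 70 high, origin under its centre; three round holes along y, 55 mm apart, 16 mm wide, 67 deep, bevelled 2 mm. One end hole holds the flat driver, the other a cross-head driver (either way round); the middle one is empty. A driver is fully down when its handle's shoulder rests on the block, the blade's end 5 mm above the table.
- hole0 (a point): Mouth centre of the hole at the block's -y end, 70 mm above the table.
- hole1 (a point): Mouth centre of the middle hole, 70 mm above the table.
- hole2 (a point): Mouth centre of the hole at the block's +y end, 70 mm above the table.
- cross_driver: Cross-head driver with a round handle 26 mm across, in the other end hole of the block; a bystander. Origin at its point.
- tape_roll: Roll of clear packing tape lying flat, 100 mm across, 50 mm high; a bystander.
- spare_labels: Spare label roll on end, 90 mm across, 60 mm high; a bystander.
- mouse: Cordless computer mouse, 104 by 60 mm, 35 mm high; a bystander.
- tape_gun: Hand tape dispenser lying on its side, 200 mm long, 50 mm high; a bystander.
- bottle: Blue water bottle, 70 mm across, 210 mm high; a bystander.
- parts_tray: Grey tray of small screws, 110 by 160 mm, 28 mm high; a bystander.
- marker: Black marker pen lying down, 16 mm thick; a bystander.
Mind the look-alikes: they are no part of the job. Leave any green or purple look-alike of the driver alone.

How it is judged:
On the way, in this order (a step that is already met when the one before it is completed fails the run):
1. the flat driver presses on the outer screw (value of joint press above 0.0008 m and horizontal distance between driver_tip and seat below 0.006 m), for 0.2 s.
2. the screw is turned home, the blade still pressed into its slot (value of joint screw above -0.06 rad and value of joint press above 0.0003 m and horizontal distance between driver_tip and seat below 0.006 m), for 0.2 s.
At the end, for the whole second after the job is handed in: The outer screw stands at its stop (within 0.06 rad), and the flat driver stands upright (within 0.12 rad), at rest, fully down (blade end within 6 mm of its resting height) in a hole of the block (within 8 mm of its centre) (value of joint screw between -0.06 and 0.06 rad and height (world z) of driver_tip below 0.011 m and (horizontal distance between driver_tip and hole0 below 0.008 m or horizontal distance between driver_tip and hole1 below 0.008 m or horizontal distance between driver_tip and hole2 below 0.008 m) and angle between driver's own z axis and vertical below 0.12 rad and linear speed of driver below 0.02 m/s); the robot touches nothing.
It fails at once if the blade loses its pressure on the screw while it is part turned (or the screw stands between 0.7 and 0.1 rad short of home with nothing pressing on it) (value of joint screw between -0.7 and -0.1 rad and (value of joint press below 0.0003 m or horizontal distance between driver_tip and seat above 0.008 m)).
It fails at once if the screw is forced: its head pressed down by more than 4.5 mm (18 N) or its mount twisted by more than 0.2 rad (0.5 N m) (value of joint press above 0.0045 m or value of joint mount above 0.2 rad).
It fails at once if the inner screw is turned by more than 0.1 rad (value of joint inner_screw above 0.1 rad or value of joint inner_screw below -0.1 rad).
It fails at once if the driver or the robot strikes the printer with more than 25 N (contact force between any of driver, the arm, the fingers and printer above 25 N).
It fails at once if a bystander is moved by more than 30 mm (distance of any of cross_driver, tape_roll, spare_labels, mouse, tape_gun, bottle, parts_tray, marker from where it was at the start of the episode above 0.03 m).
It also fails if it takes over 72 s, if anything falls off the work surface, if the arm or the gripper's body presses on something with over 40 N, if the wrist force passes 120 N, or if a joint passes its speed limit or range.

ROBOT

A 6-joint arm with a two-finger parallel gripper is mounted at the origin on the work surface. World frame = base frame: x ahead of the robot, y to its left, z up, the work surface at z = 0. Lengths are in m, angles in rad, forces in N, time in s.
With the tool pointing down it reaches from about 0.35 to 0.85 m from the base axis. Payload 8.1 kg.
Tool frame: the origin (TCP) lies on the centre line of the jaws, within the pads' length; the fingertips stand robot.finger_overhang ahead of it and the grasp point (between the pads) lies 5 mm behind it (robot.finger_overhang is the distance from the TCP to the fingertips, in m); z points along the fingers, y is the direction in which the jaws open and shut (so a half turn about z gives the same grasp; the last joint's range is limited). The gripper opens to 93 mm and grips with 3 to 60 N. Pads are 15 mm wide; open, the fingers measure 128 mm over their backs; the gripper's body (75 mm by 188 mm) begins 65 mm behind the grasp point.
Start: joints at [1.131, 0.13, 1.488, -0, 1.523, -0.085], TCP at [0.208, 0.563, 0.233] pointing down, gripper open.
Joint ranges: [-2.96, 2.96], [-0.89, 2.26], [0.02, 2.5], [-1.34, 4.48], [0, 2.73], [-2.66, 2.66]. Speed limits (rad/s): [2.39, 2.39, 2.79, 3.14, 3.14, 3.14].

INTERFACE

Orientations are given as a rotation vector (axis times angle).
In Python, from plant import robot gives the robot as it stands. The module is installed in compiled form; this text tells all that it offers.
- The arm moves only by the tool carry_out, never from a script. Its argument "commands" is a list that holds one entry, the list of rows, each a list of 4 numbers: the shift along the tool's x, y, z in cm, then the turn about the tool's z in degrees. In form: [[[tx, ty, tz, roll], ...]]. A call has 1 to 20 rows; each row shifts and turns the commanded pose from where the row before left it, along the tool's axes as they then stand; what a row does not reach is not made up. A row lasts 1/12 s, in which the tool goes at most 41.7 mm and 7.16 degrees, less where a joint would pass 70% of its speed; a pose out of reach is approached as far as the arm can. A call is refused whole if a number of a shift passes 4.17 or a number of a turn 7.16, either way. A call with a gripper value outside its range is refused whole. "claw" is the finger opening in cm, from 0 to 9.3, set as the call begins (left out, the last holds). The fingers move at their own pace and stop on an object; "grip_force" is the grip in N (left out, the last holds). Time passes only in rows, so rows that do not move let the fingers close. It gives the time, the measured TCP pose, the force and the opening at its end, in the units of the state.
- robot.read_state(): the state, without advancing time (a new reading comes with each control period).
- robot.read_camera(name): name is "side" or "top"; returns the picture (384x512x3 uint8, red, green, blue); there is no depth.
- robot.camera_params(name): a dict with "mtx" (3x3 intrinsics, pixels), "dist_coeffs" ([k1, k2, p1, p2, k3] as OpenCV has them; the pictures are not rectified), "R" (3x3) and "t" (3): a world point X has camera coordinates R X + t. Camera axes: x right, y down, z forward; pixel columns grow to the right and rows downward; lengths in m; the calibration is good to about 2 mm. A picture is of the moment at which its call begins. camera_params takes no time and is no camera call.
- robot.close_job(): hands the job in, once; it reports no verdict.
The state is a dict: "t": time; "q": joint angles; "dq": joint speeds; "joint_torque": joint torques, N m; "tool_pos": TCP position; "orientation": TCP orientation; "force": force on the tool from outside, world axes, zero at the start; "wrist_torque": the same for the moment, N m; "opening": finger opening in m.
Only numpy, scipy, OpenCV 4.12 (cv2) and the standard library are available. Lean on these libraries where they do the work, as an engineer would, in place of code of your own. Each camera call takes 0.05 s, during which the arm holds its last target.

## Working session

There is one attempt and no reset: what is moved stays moved. The work goes in short steps, Python scripts to look and compute and a tool call to move; the robot and the scene stay as the last step left them, time stands still between calls to the robot, and variables do not carry over. Pictures are saved under pics/ and viewed, and the job is handed in when it is done.

Besides the shell and the picture viewer there is one more tool, called after "Request:" as name([rows], argument=value, ...), one row to a line, values as JSON. carry_out: Moves the arm, as the interface text tells. Its arguments: {"type":"object","properties":{"commands":{"type":"array","items":{"type":"array","items":{"type":"array","items":{"type":"number"}}}},"claw":{"type":"number"},"grip_force":{"type":"number"}},"required":["commands"]}

```bash
mkdir -p pics; python3 - <<'E'
from plant import robot
import cv2
s=robot.read_state(); print(s); print(robot.finger_overhang)
for n in("side","top"):
    cv2.imwrite(f"pics/{n}0.png",robot.read_camera(n)[:,:,::-1]); p=robot.camera_params(n); print(n,p, -p["R"].T@p["t"])
E
```

```text
{'t': 0.0, 'q': array([ 1.13059605e+00,  1.31155111e-01,  1.48928838e+00, -2.12660471e-05,
        1.52299820e+00, -8.53827197e-02]), 'dq': array([-0.00049086,  0.00118605,  0.00039875,  0.000376  ,  0.00116881,
        0.00066447]), 'joint_torque': array([-4.22374005e-04, -5.59840572e+01, -4.91753054e+01,  7.66658527e-02,
        3.58930626e-02, -1.80480070e-04]), 'tool_pos': array([0.20819279, 0.56213488, 0.23158605]), 'orientation': array([-5.54344104e-01, -3.09182958e+00,  2.81300171e-03]), 'force': array([-0.75008222,  0.10826614, -0.30712322]), 'wrist_torque': array([ 0.05139586, -0.00413338,  0.03995316]), 'opening': 0.09290382761458225}
0.014
side {'mtx': array([[381.47006954,   0.        , 255.10511858],
       [  0.        , 381.47006954, 193.09874343],
       [  0.        ,   0.        ,   1.        ]]), 'dist_coeffs': array([-0.12973986,  0.        ,  0.        ,  0.        ,  0.        ]), 'R': array([[-0.96424725, -0.26461847,  0.01429341],
       [-0.13951321,  0.46103843, -0.87634447],
       [ 0.22530712, -0.84700687, -0.48147281]]), 't': array([0.48381583, 0.15672196, 1.18543633])} [0.22129562 1.05984447 0.70118241]
top {'mtx': array([[453.426208 ,   0.       , 253.9628497],
       [  0.       , 453.426208 , 194.5177769],
       [  0.       ,   0.       ,   1.       ]]), 'dist_coeffs': array([0.02225196, 0.        , 0.        , 0.        , 0.        ]), 'R': array([[-0.0191313 , -0.99936579, -0.03003348],
       [-0.9957317 ,  0.02175726, -0.08969389],
       [ 0.09029046,  0.02818933, -0.99551645]]), 't': array([0.09073119, 0.49582921, 1.30820774])} [0.37732999 0.04300827 1.34954015]
```

View pics/side0.png

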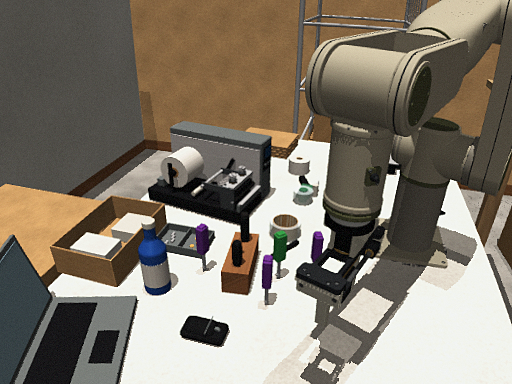

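View pics/top0.png

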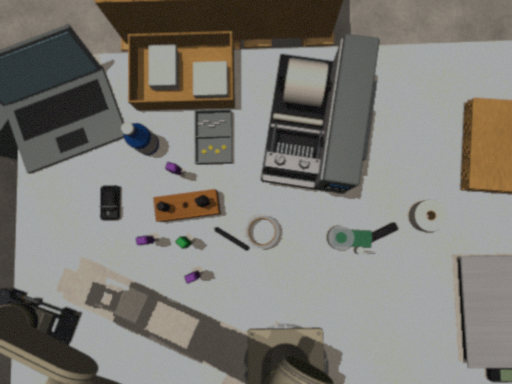

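The scene shows the block at about top (187,205), with two black handles at (163,207) and (203,201), and the printer at about top (320,115), with screws at (280,159) and (304,163). I'll enlarge these areas.

```bash
python3 - <<'E'
import cv2,numpy as np
a=cv2.imread("pics/top0.png");b=cv2.imread("pics/side0.png")
f=lambda im,x,y,w,h,s:cv2.resize(im[y:y+h,x:x+w],None,fx=s,fy=s,interpolation=cv2.INTER_CUBIC)
o=np.zeros((600,800,3),np.uint8)
for k,(im,x,y,w,h,s) in enumerate([(a,145,180,80,50,5),(a,255,135,80,60,5),(b,205,205,70,100,3),(b,190,160,80,60,5)]):
    c=f(im,x,y,w,h,s); o[(k//2)*300:(k//2)*300+c.shape[0],(k%2)*400:(k%2)*400+c.shape[1]]=c[:300,:400]
cv2.imwrite("pics/crop0.png",o)
E
```

```text
(no output)
```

View pics/crop0.png

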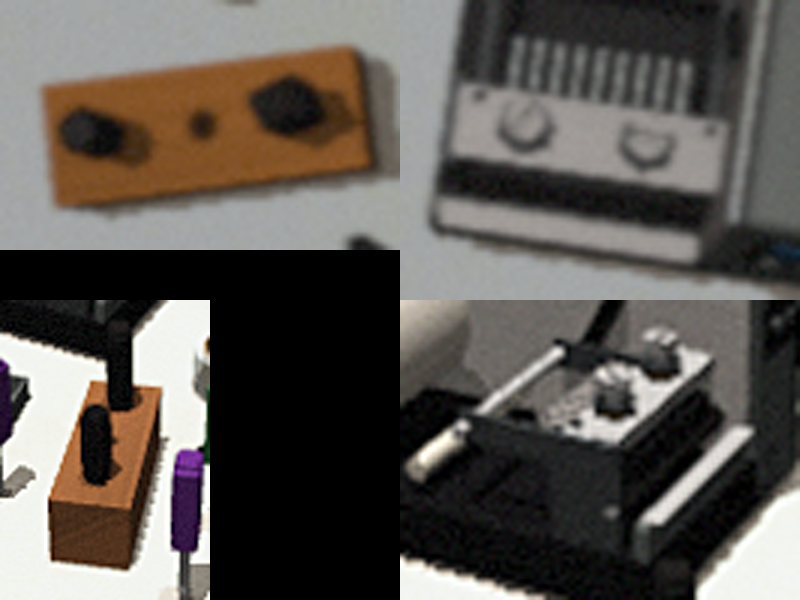

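```bash
python3 - <<'E'
import cv2,numpy as np
a=cv2.imread("pics/top0.png");b=cv2.imread("pics/side0.png")
f=lambda im,x,y,w,h,s:np.clip(255*(cv2.resize(im[y:y+h,x:x+w],None,fx=s,fy=s,interpolation=cv2.INTER_CUBIC)/255.)**.55,0,255).astype(np.uint8)
o=np.zeros((600,800,3),np.uint8)
o[:300,:]=f(a,147,187,80,30,10)
o[300:600,:300]=f(b,215,208,50,50,6)[:300]
o[300:600,300:800]=f(b,205,162,50,30,10)
cv2.imwrite("pics/crop1.png",o)
E
```

```text
(no output)
```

View pics/crop1.png

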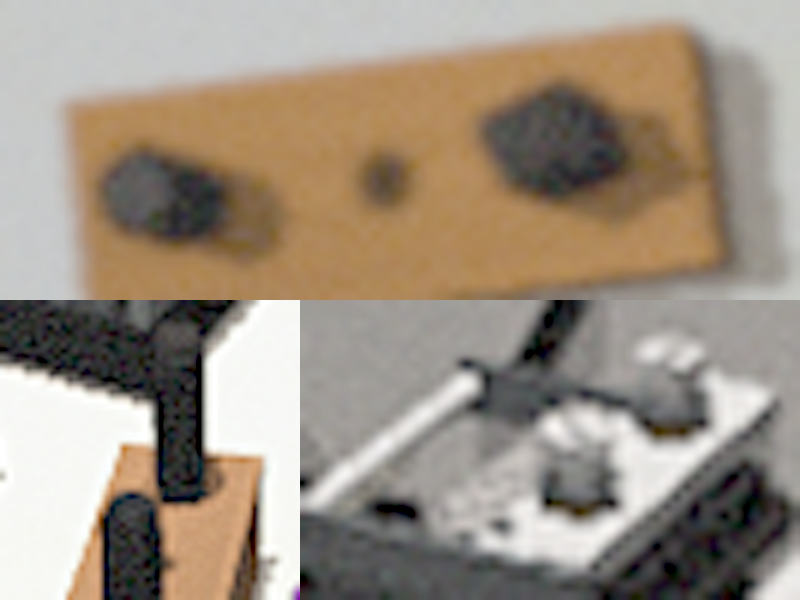

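Candidates: the black handle at top (162,206) has a round, light top, so it is the cross driver. The black handle at top (203,201) has a flat-sided rectangular top and stands taller in the side view, so it is the flat driver. The purple and green ones stand outside the block and are look-alikes. I'll average frames to measure it more sharply.

```bash
cat > h.py <<'E'
import cv2,numpy as np
from plant import robot
P={n:robot.camera_params(n) for n in("side","top")}
def ray(n,uv):
    p=P[n]; x=cv2.undistortPoints(np.array(uv,float).reshape(-1,1,2),p["mtx"],p["dist_coeffs"]).reshape(-1,2)
    d=np.c_[x,np.ones(len(x))]@p["R"]; return -p["R"].T@p["t"],d
def onz(n,uv,z):
    c,d=ray(n,uv); return c+d*((z-c[2])/d[:,2])[:,None]
def proj(n,X):
    p=P[n]; return cv2.projectPoints(np.array(X,float).reshape(-1,1,3),cv2.Rodrigues(p["R"])[0],p["t"],p["mtx"],p["dist_coeffs"])[0].reshape(-1,2)
def tri(uv1,uv2):
    (c1,d1),(c2,d2)=ray("top",[uv1]),ray("side",[uv2]); A=np.c_[d1[0],-d2[0]]
    s=np.linalg.lstsq(A,c2-c1,rcond=None)[0]; a=c1+d1[0]*s[0];b=c2+d2[0]*s[1]; return (a+b)/2,np.linalg.norm(a-b)
def avg(n,k): return np.mean([robot.read_camera(n).astype(float) for _ in range(k)],0)[:,:,::-1]
E
python3 - <<'E'
from h import *
for n in("top","side"):
    a=avg(n,8); np.save(n+"A.npy",a)
a=np.load("topA.npy");b=np.load("sideA.npy")
def f(im,x,y,w,h,s,g=.55): 
    c=im[y:y+h,x:x+w]; return np.clip(255*np.clip(cv2.resize(c,None,fx=s,fy=s,interpolation=cv2.INTER_CUBIC)/255,0,1)**g,0,255).astype(np.uint8)
o=np.zeros((600,800,3),np.uint8)
o[:300,:400]=f(a,190,186,32,24,12.5)
o[:300,400:]=f(a,266,146,32,24,12.5,1.5)
o[300:,:400]=f(b,205,162,32,24,12.5,1.5)
o[300:,400:]=f(a,290,150,32,24,12.5,1.5)
cv2.imwrite("pics/crop2.png",o)
# block corners
hsv=cv2.cvtColor(a.astype(np.uint8),cv2.COLOR_BGR2HSV)
roi=np.zeros(a.shape[:2],np.uint8); roi[180:230,145:228]=1
m=((hsv[...,0]<20)&(hsv[...,1]>110)&(hsv[...,2]>70)&(roi>0)).astype(np.uint8)
m=cv2.morphologyEx(m,cv2.MORPH_CLOSE,np.ones((15,15)))
c=max(cv2.findContours(m,0,2)[0],key=cv2.contourArea)
r=cv2.minAreaRect(c);bp=cv2.boxPoints(r);print(bp);w=onz("top",bp,.07);print(w,[np.linalg.norm(w[i]-w[i-1]) for i in range(4)],w.mean(0))
E
```

```text
[[153.09174 197.18776]
 [215.77731 188.8297 ]
 [219.03494 213.26201]
 [156.34937 221.62007]]
[[0.49202512 0.36684269 0.07      ]
 [0.51199762 0.18757635 0.07      ]
 [0.44228596 0.17913395 0.07      ]
 [0.42230536 0.3574763  0.07      ]] [np.float64(0.07034610126408447), np.float64(0.18037549671680475), np.float64(0.07022100530276516), np.float64(0.17945812210240186)] [0.46715352 0.27275732 0.07      ]
```

View pics/crop2.png

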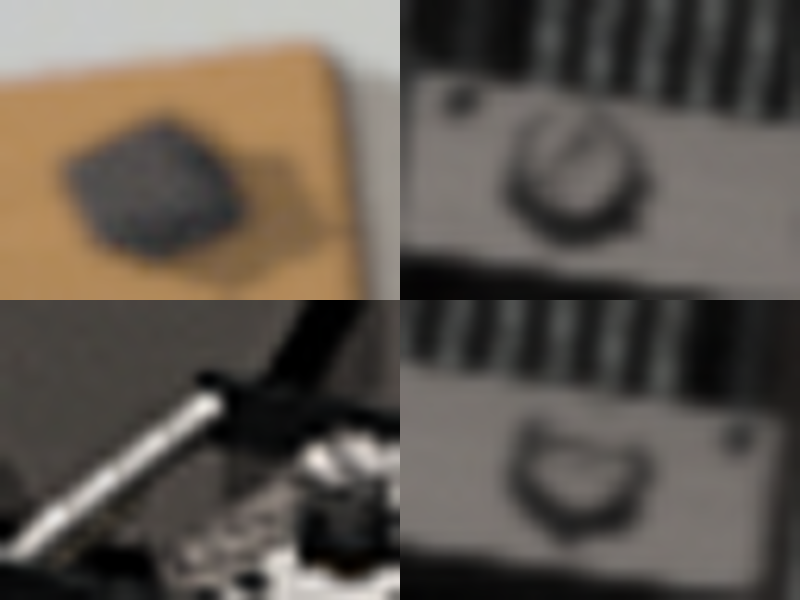

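Crop 2 shows the flat driver's handle as a rotated rectangle with its long side at about 29° above image-right. The outer screw's slot at top (280,159) runs lower-left to upper-right at about 53°. The inner screw's slot lies along the bridge. Next I'll measure these.

```bash
python3 - <<'E'
from h import *
from scipy.optimize import least_squares
a=np.load("topA.npy").astype(np.float32);b=np.load("sideA.npy").astype(np.float32)
# handle contour, upscaled
s=10;x0,y0,w,h=192,188,22,22
c=cv2.resize(a[y0:y0+h,x0:x0+w],None,fx=s,fy=s,interpolation=cv2.INTER_CUBIC)
red=c[...,2]
m=(red<np.float32(72)).astype(np.uint8)
print("red range",np.percentile(red,[2,10,30,50,70,90]))
for th in(60,72,85):
    m=(red<th).astype(np.uint8)
    k=max(cv2.findContours(m,0,1)[0],key=cv2.contourArea)[:,0]
    px=(k+.5)/s-.5+[x0,y0]
    W=onz("top",px,.152)[:,:2]
    # shape hull(top rect, base rect scaled into z=.152 plane about the camera nadir)
    cam=np.array([.37733,.04301]);ft=(1.34954-.152)/(1.34954-.070)
    hole=np.array([.4733,.2181])
    dirs=np.c_[np.cos(t:=np.arange(0,2*np.pi,np.pi/24)),np.sin(t)]
    sup=(W@dirs.T).max(0)
    def S(p):
        ct=p[:2]; th_=p[2]; X=np.array([np.cos(th_),np.sin(th_)]);Y=np.array([-X[1],X[0]])
        r=.0115*abs(dirs@X)+.015*abs(dirs@Y)
        top=dirs@ct+r; base=dirs@(cam+(ct-cam)*ft)+r*ft
        return np.maximum(top,base)
    for t0 in(.5,.5+np.pi/2):
        q=least_squares(lambda p:S(p)+p[3]-sup,[*hole,t0,0]); print(th,q.x,np.degrees(q.x[2]),np.sqrt(np.mean(q.fun**2))*1e3)
o=np.zeros((600,800,3),np.uint8)
def g(im,x,y,w,h,s):
    c=cv2.resize(im[y:y+h,x:x+w],None,fx=s,fy=s,interpolation=cv2.INTER_CUBIC); lo,hi=np.percentile(c,[2,99.5]);return np.clip((c-lo)/(hi-lo)*255,0,255).astype(np.uint8)
o[:400,:400]=g(a,272,150,16,16,25); o[:400,400:]=g(b,224,170,16,16,25)
cv2.imwrite("pics/crop3.png",o)
E
```

```text
red range [ 15.18754829  26.92843227  71.75311432 124.34077072 137.10336914
 154.99438324]
60 [ 0.47403367  0.21878931  0.4308724  -0.00292332] 24.687170289433542 0.8672377774744506
60 [ 0.47388509  0.2188417   2.01441275 -0.00292588] 115.41734862025032 2.175038848731972
72 [ 0.47371905  0.21753146  0.41490383 -0.00136107] 23.77223825504925 1.2301910899762944
72 [ 4.73566340e-01  2.17584827e-01  2.02794446e+00 -1.37440049e-03] 116.19265841023456 2.44759860154996
85 [0.47259335 0.21423929 0.27380851 0.00168957] 15.688072166413358 1.9172588194266376
85 [4.72420128e-01 2.14312331e-01 2.05036318e+00 1.67181092e-03] 117.4771567393699 3.0374011969832715
```

View pics/crop3.png

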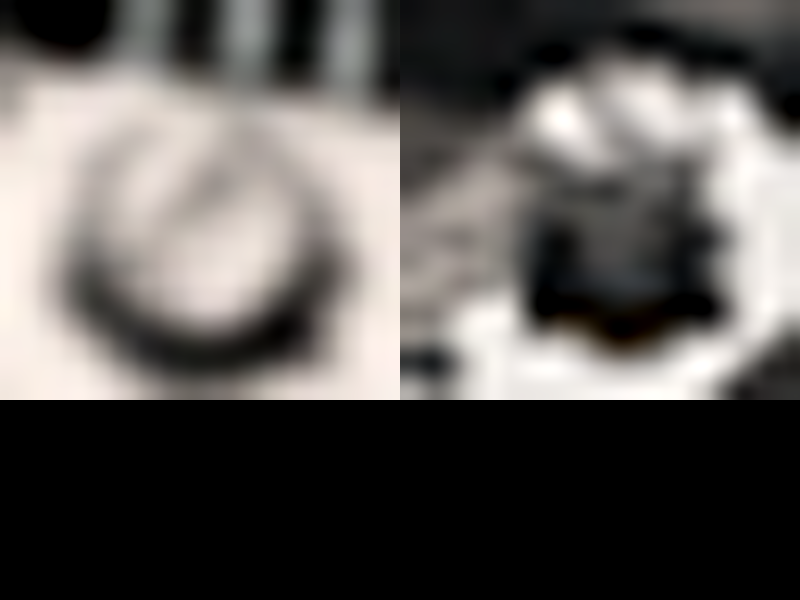

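```bash
python3 - <<'E'
from h import *
cv=lambda X,o:(np.array(X)+.5)/25-.5+o
T=lambda X:cv(X,[272,150]); S=lambda X:cv([X[0]-400,X[1]],[224,170])
print("tri head",tri(T((205,220)),S((610,125))))
for n,f,p,q in(("top",T,(150,230),(235,130)),("side",S,(590,80),(650,150))):
    w=onz(n,[f(p),f(q)],.16); d=(w[1]-w[0])[:2]; print(n,w,np.degrees(np.arctan2(d[1],d[0]))%180)
# bridge edges from image: front-corners & hole dots, top view z=.13
a=np.load("topA.npy")
# bridge: bright grey plate mask
g=a.mean(2); roi=np.zeros(g.shape,np.uint8); roi[145:180,262:325]=1
m=((g>85)&(roi>0)).astype(np.uint8)
o=cv2.resize(np.clip(a[140:200,258:330],0,255).astype(np.uint8),None,fx=10,fy=10,interpolation=cv2.INTER_CUBIC)
cv2.imwrite("pics/bridge.png",np.clip(o*1.5,0,255).astype(np.uint8))
E
```

```text
tri head (array([0.5802037 , 0.00654579, 0.15856695]), np.float64(6.787983859154702e-05))
top [[0.57906423 0.01244245 0.16      ]
 [0.58956033 0.00319055 0.16      ]] 138.6050747367312
side [[ 0.58594167 -0.00260737  0.16      ]
 [ 0.57199044  0.01478353  0.16      ]] 128.73708494372934
```

View pics/bridge.png

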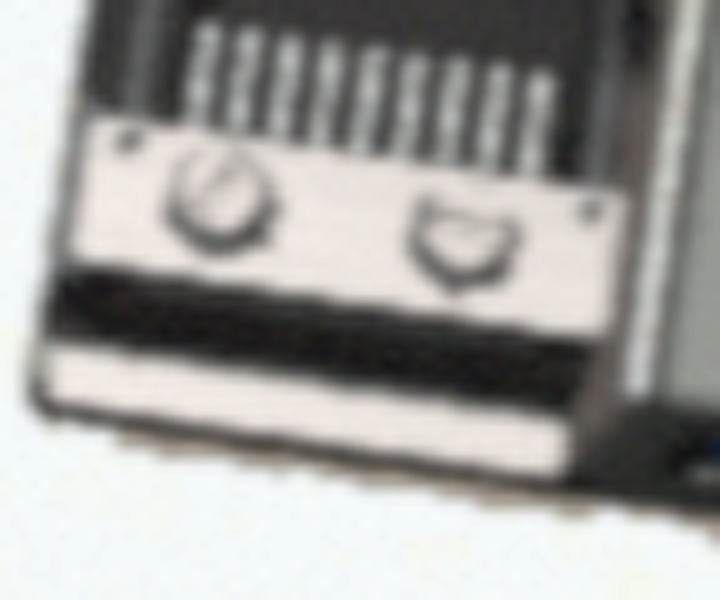

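```bash
cat >> h.py <<'E'
from scipy.spatial.transform import Rotation as Ro
def st():
    s=robot.read_state(); R=Ro.from_rotvec(s["orientation"]).as_matrix()
    yaw=np.degrees(np.arctan2(R[1,1],R[0,1]))
    print("t %.2f"%s["t"],"pos",s["tool_pos"].round(4),"toolY yaw %.2f"%yaw,"z",R[:,2].round(3),"F",s["force"].round(2),"T",s["wrist_torque"].round(3),"open %.4f"%s["opening"],"q",s["q"].round(3))
    return s,R,yaw
def to(x,y,z):
    s,R,yaw=st(); print("tool cm to target",(R.T@(np.array([x,y,z])-s["tool_pos"])*100).round(2))
E
python3 - <<'E'
from h import *
s,R,yaw=st(); print(R.round(3)); print(np.degrees(np.arctan2(.2185,.4738)),np.degrees(np.arctan2(.0065,.580)))
to(.4738,.2185,.233)
E
```

```text
t 0.90 pos [0.2084 0.5627 0.2327] toolY yaw 69.67 z [ 0.  0. -1.] F [ 0.04 -0.09 -0.98] T [-0.025 -0.027 -0.026] open 0.0930 q [ 1.131  0.13   1.488  0.     1.523 -0.085]
[[-0.938  0.347  0.   ]
 [ 0.347  0.938  0.   ]
 [ 0.     0.    -1.   ]]
24.757500243184538 0.6420809941334366
t 0.90 pos [0.2084 0.5627 0.2327] toolY yaw 69.67 z [ 0.  0. -1.] F [ 0.04 -0.09 -0.98] T [-0.025 -0.027 -0.026] open 0.0930 q [ 1.131  0.13   1.488  0.     1.523 -0.085]
tool cm to target [-36.84 -23.05  -0.04]
```

Request:
carry_out([
  [[-2.8, -1.8, 0, 0], [-3.1, -1.9, 0, 0], [-3.1, -1.9, 0, 0], [-3.1, -1.9, 0, 0], [-3.1, -1.95, 0, 0], [-3.1, -1.95, 0, 0], [-3.1, -1.95, 0, 0], [-3.1, -1.95, 0, 0], [-3.1, -1.95, 0, 0], [-3.1, -1.95, 0, 0], [-3.1, -1.95, 0, 0], [-3.0, -1.9, 0, 0], [0, 0, 0, 6.4], [0, 0, 0, 6.4], [0, 0, 0, 6.4], [0, 0, 0, 6.4], [0, 0, 0, 6.4], [0, 0, 0, 6.4], [0, 0, 0, 6.4], [0, 0, 0, 0]],
], claw=6, grip_force=50)

```text
t: 2.57
tool_pos: [0.4735, 0.2187, 0.2327]
orientation: [1.698, 2.643, 0.0]
force: [0.8, -0.6, 0.6]
opening: 0.0599
```

```bash
python3 - <<'E'
from h import *
to(.4738,.2185,.125)
cv2.imwrite("pics/a.png",np.hstack([cv2.resize(robot.read_camera("top")[150:270,130:290,::-1],None,fx=2.5,fy=2.5),cv2.resize(robot.read_camera("side")[160:280,180:340,::-1],None,fx=2.5,fy=2.5)]))
E
```

```text
t 2.57 pos [0.4735 0.2187 0.2327] toolY yaw 24.56 z [ 0.  0. -1.] F [ 0.78 -0.63  0.56] T [-0.029  0.078  0.022] open 0.0599 q [ 0.334 -0.083  1.705  0.     1.52  -0.094]
tool cm to target [-0.03  0.02 10.77]
```

View pics/a.png

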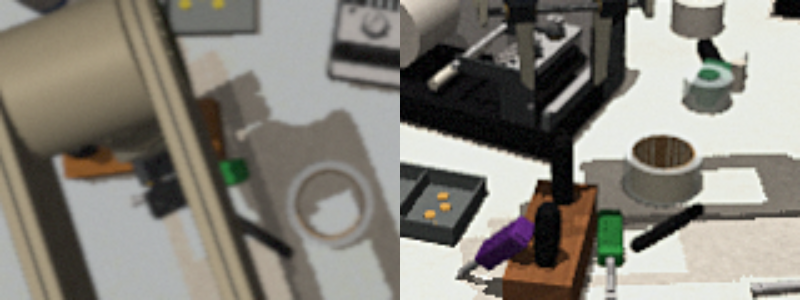

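```bash
python3 - <<'E'
from h import *
cv2.imwrite("pics/b.png",robot.read_camera("side")[:,:,::-1])
E
```

```text
(no output)
```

View pics/b.png

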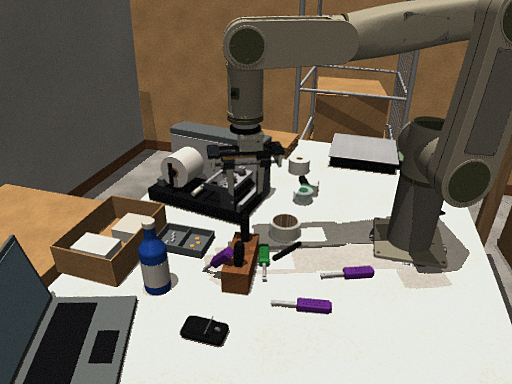

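The purple and green look-alikes were standing unsupported and have toppled by themselves. The flat driver still stands at side (245,228), with the tool right above it. I'll descend and grip.

Request:
carry_out([
  [[0, 0, 1.5, 0], [0, 0, 2.0, 0], [0, 0, 2.0, 0], [0, 0, 2.0, 0], [0, 0, 2.0, 0], [0, 0, 1.3, 0], [0, 0, 0, 0]],
])

```text
t: 3.3
tool_pos: [0.4713, 0.2179, 0.1212]
orientation: [-1.686, -2.646, 0.007]
force: [-0.2, 0.1, -0.6]
opening: 0.0598
```

Request:
carry_out([
  [[0, 0, 0, 0], [0, 0, 0, 0], [0, 0, 0, 0], [0, 0, 0, 0], [0, 0, 0, 0], [0, 0, 0, 0]],
], claw=1.5, grip_force=50)

```text
t: 3.8
tool_pos: [0.4738, 0.2188, 0.1253]
orientation: [1.69, 2.647, 0.001]
force: [-0.3, 0.0, 0.4]
opening: 0.0248
```

```bash
python3 - <<'E'
from h import *
st()
E
```

```text
t 3.80 pos [0.4738 0.2188 0.1253] toolY yaw 24.88 z [ 0.001  0.    -1.   ] F [-0.33  0.01  0.43] T [ 0.006 -0.058 -0.015] open 0.0248 q [ 0.334 -0.003  1.828 -0.     1.316 -0.1  ]
```

Request:
carry_out([
  [[0, 0, 0, 0], [0, 0, 0, 0], [0, 0, 0, 0], [0, 0, 0, 0]],
])

```text
t: 4.13
tool_pos: [0.4738, 0.2188, 0.1252]
orientation: [1.691, 2.647, 0.001]
force: [-0.7, -1.1, 5.2]
opening: 0.0228
```

Request:
carry_out([
  [[0, 0, -0.5, 0], [0, 0, -0.5, 0], [0, 0, 0, 0]],
])

```text
t: 4.38
tool_pos: [0.4737, 0.2188, 0.1355]
orientation: [1.691, 2.647, 0.001]
force: [0.6, 0.0, -1.7]
opening: 0.0227
```

```bash
python3 - <<'E'
from h import *
st()
E
```

```text
t 4.38 pos [0.4737 0.2188 0.1355] toolY yaw 24.87 z [ 0.001  0.    -1.   ] F [ 0.64  0.02 -1.71] T [-0.04  -0.025 -0.01 ] open 0.0227 q [ 0.334 -0.014  1.818 -0.     1.336 -0.1  ]
```

Request:
carry_out([
  [[0, 0, -2, 0], [0, 0, -3, 0], [0, 0, -3, 0], [0, 0, -3, 0], [0, 0, -3, 0], [0, 0, -3, 0], [0, 0, -1, 0], [-2, 0, 0, 0], [-3, 0, 0, 0], [-3, 0, 0, 0], [-3, 0.1, 0, 0], [-3, 0.1, 0, 0], [-3, 0.2, 0, 0], [-3, 0.2, 0, 0], [-2.5, 0.1, 0, 0], [-1.2, 0, 0, 0], [0, 0, 0, -6], [0, 0, 0, -6], [0, 0, 0, -5], [0, 0, 0, 0]],
])

```text
t: 6.05
tool_pos: [0.5791, 0.0069, 0.3134]
orientation: [-1.274, -2.87, 0.001]
force: [0.2, 0.2, -1.3]
opening: 0.023
```

```bash
python3 - <<'E'
from h import *
to(.5802,.0065,.31)
a=robot.read_camera("top")[:,:,::-1];b=robot.read_camera("side")[:,:,::-1]
s=robot.read_state()["tool_pos"]; tip=s-[0,0,.12]; print("pred tip px",proj("top",tip),proj("side",tip))
cv2.imwrite("pics/c.png",np.hstack([cv2.resize(a[120:200,230:310],None,fx=5,fy=5),cv2.resize(b[110:190,190:270],None,fx=5,fy=5)]))
E
```

```text
t 6.05 pos [0.5791 0.0069 0.3134] toolY yaw 42.11 z [-0.002  0.    -1.   ] F [ 0.22  0.18 -1.32] T [-0.023 -0.01  -0.037] open 0.0230 q [-0.077  0.056  1.421  0.     1.666 -0.812]
tool cm to target [-0.11  0.06  0.34]
pred tip px [[279.91972359 156.43249856]] [[232.02676632 164.7015826 ]]
```

View pics/c.png

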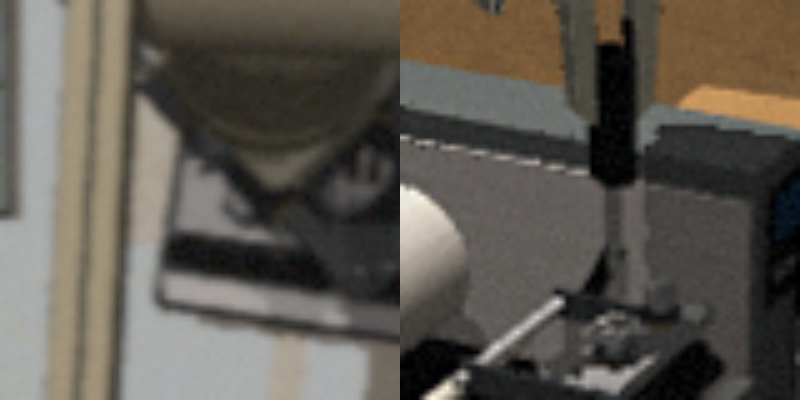

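```bash
python3 - <<'E'
from h import *
b=avg("side",4); np.save("s1.npy",b)
cv2.imwrite("pics/d.png",cv2.resize(np.clip(b[140:188,212:260]*1.2,0,255).astype(np.uint8),None,fx=12,fy=12,interpolation=cv2.INTER_CUBIC))
E
```

```text
(no output)
```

View pics/d.png

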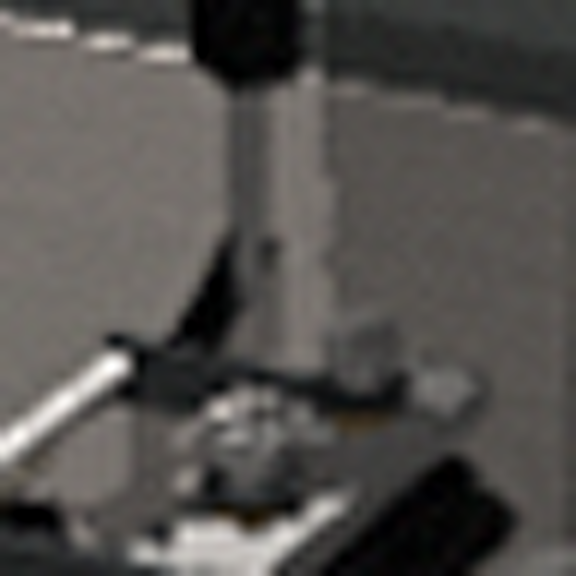

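Request:
carry_out([
  [[-0.1, 0.05, 0.5, 0], [0, 0, 1, 0], [0, 0, 0.8, 0], [0, 0, 0.2, 0], [0, 0, 0, 0], [0, 0, 0, 0]],
])

```text
t: 6.85
tool_pos: [0.5803, 0.0062, 0.2892]
orientation: [-1.281, -2.868, 0.0]
force: [-0.5, 0.9, -0.6]
opening: 0.0228
```

```bash
python3 - <<'E'
from h import *
to(.5802,.0065,.278)
b=avg("side",3)
cv2.imwrite("pics/e.png",cv2.resize(np.clip(b[148:188,212:252]*1.4,0,255).astype(np.uint8),None,fx=14,fy=14,interpolation=cv2.INTER_CUBIC))
E
```

```text
t 6.85 pos [0.5803 0.0062 0.2892] toolY yaw 41.86 z [-0.001  0.    -1.   ] F [-0.5   0.87 -0.65] T [-0.045  0.012  0.005] open 0.0228 q [-0.078  0.061  1.46   0.     1.622 -0.808]
tool cm to target [0.03 0.02 1.12]
```

View pics/e.png

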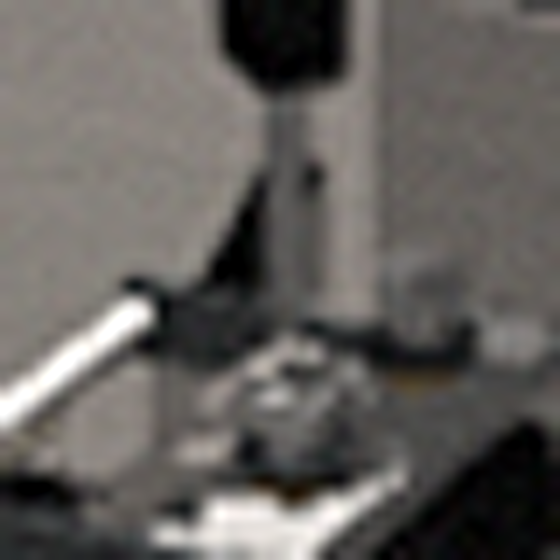

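The driver's shank at crop (287,200) stands over the outer head at (291,390), within about 0.5 px. I'll go down by feel.

Request:
carry_out([
  [[0, 0, 0.3, 0], [0, 0, 0.2, 0], [0, 0, 0, 0]],
])

```text
t: 7.25
tool_pos: [0.5803, 0.0062, 0.2841]
orientation: [-1.281, -2.868, 0.0]
force: [0.5, -0.3, -0.8]
opening: 0.0227
```

Request:
carry_out([
  [[0, 0, 0.1, 0], [0, 0, 0.1, 0], [0, 0, 0, 0]],
])

```text
t: 7.5
tool_pos: [0.5804, 0.0061, 0.2824]
orientation: [-1.281, -2.868, 0.0]
force: [0.3, 0.1, -1.6]
opening: 0.0227
```

Request:
carry_out([
  [[0, 0, 0.1, 0], [0, 0, 0, 0]],
])

```text
t: 7.67
tool_pos: [0.5805, 0.0062, 0.2815]
orientation: [-1.281, -2.868, 0.0]
force: [0.2, 0.3, -1.3]
opening: 0.0226
```

Request:
carry_out([
  [[0, 0, 0.1, 0], [0, 0, 0, 0]],
])

```text
t: 7.83
tool_pos: [0.5804, 0.0062, 0.2805]
orientation: [-1.281, -2.868, 0.0]
force: [1.3, 0.2, -2.0]
opening: 0.0228
```

Request:
carry_out([
  [[0, 0, 0.1, 0], [0, 0, 0, 0]],
])

```text
t: 8.0
tool_pos: [0.5804, 0.0062, 0.2794]
orientation: [-1.281, -2.868, 0.0]
force: [-0.2, -0.3, -1.7]
opening: 0.0227
```

Request:
carry_out([
  [[0, 0, 0.1, 0], [0, 0, 0, 0]],
])

```text
t: 8.17
tool_pos: [0.5804, 0.0062, 0.2784]
orientation: [-1.281, -2.868, 0.0]
force: [0.3, -0.0, -1.4]
opening: 0.0227
```

Request:
carry_out([
  [[0, 0, 0.1, 0], [0, 0, 0, 0]],
])

```text
t: 8.33
tool_pos: [0.5804, 0.0062, 0.2774]
orientation: [-1.281, -2.868, 0.0]
force: [0.4, 0.4, -1.7]
opening: 0.0227
```

Request:
carry_out([
  [[0, 0, 0.1, 0], [0, 0, 0, 0]],
])

```text
t: 8.5
tool_pos: [0.5804, 0.0062, 0.2764]
orientation: [-1.281, -2.868, 0.0]
force: [0.1, -0.3, -1.2]
opening: 0.0229
```

Request:
carry_out([
  [[0, 0, 0.1, 0], [0, 0, 0, 0]],
])

```text
t: 8.67
tool_pos: [0.5803, 0.0061, 0.2754]
orientation: [-1.281, -2.868, 0.0]
force: [-1.0, 0.4, -0.9]
opening: 0.0226
```

Request:
carry_out([
  [[0, 0, 0.1, 0], [0, 0, 0, 0]],
])

```text
t: 8.83
tool_pos: [0.5804, 0.0061, 0.2744]
orientation: [-1.281, -2.868, 0.0]
force: [-1.3, 0.6, -2.0]
opening: 0.0228
```

```bash
python3 - <<'E'
from h import *
st()
b=avg("side",3)
cv2.imwrite("pics/f.png",cv2.resize(np.clip(b[148:188,212:252]*1.4,0,255).astype(np.uint8),None,fx=14,fy=14,interpolation=cv2.INTER_CUBIC))
E
```

```text
t 8.83 pos [0.5804 0.0061 0.2744] toolY yaw 41.87 z [-0. -0. -1.] F [-1.26  0.55 -2.02] T [-0.163  0.082  0.033] open 0.0228 q [-0.078  0.064  1.483 -0.     1.595 -0.808]
```

View pics/f.png

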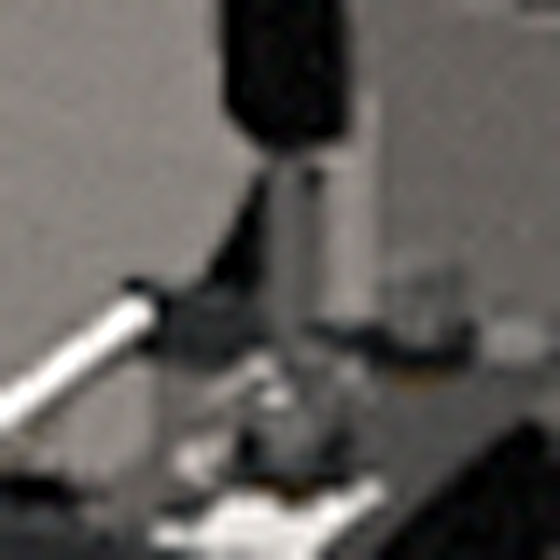

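Request:
carry_out([
  [[0, 0, 0.05, 0], [0, 0, 0.05, 0], [0, 0, 0, 0]],
])

```text
t: 9.23
tool_pos: [0.5805, 0.0061, 0.2736]
orientation: [1.281, 2.869, -0.0]
force: [-0.8, -0.9, -1.1]
opening: 0.0227
```

```bash
python3 - <<'E'
from h import *
st()
E
```

```text
t 9.23 pos [0.5805 0.0061 0.2736] toolY yaw 41.87 z [ 0. -0. -1.] F [-0.76 -0.87 -1.07] T [-0.22   0.199 -0.019] open 0.0227 q [-0.078  0.064  1.485 -0.     1.593 -0.808]
```

Lateral force is along −tool y, so the blade is against the slot's side wall or bevel. I'll shift 0.8 mm that way and carry on down.

Request:
carry_out([
  [[0, -0.08, 0, 0], [0, 0, 0.05, 0], [0, 0, 0, 0]],
])

```text
t: 9.48
tool_pos: [0.58, 0.0056, 0.2733]
orientation: [1.281, 2.868, 0.0]
force: [0.9, -0.1, -0.2]
opening: 0.0226
```

```bash
python3 - <<'E'
from h import *
st()
E
```

```text
t 9.48 pos [0.58   0.0056 0.2733] toolY yaw 41.87 z [ 0.001  0.    -1.   ] F [ 0.94 -0.11 -0.18] T [-0.085  0.033 -0.029] open 0.0226 q [-0.079  0.062  1.487  0.     1.592 -0.81 ]
```

Request:
carry_out([
  [[0, 0, 0.05, 0], [0, 0, 0.05, 0], [0, 0, 0, 0], [0, 0, 0, 0]],
])

```text
t: 9.82
tool_pos: [0.5801, 0.0057, 0.2726]
orientation: [1.281, 2.868, 0.0]
force: [1.0, -0.2, 2.1]
opening: 0.0228
```

```bash
python3 - <<'E'
from h import *
st()
E
```

```text
t 9.82 pos [0.5801 0.0057 0.2726] toolY yaw 41.87 z [ 0.001 -0.    -1.   ] F [ 1.02 -0.19  2.14] T [-0.07   0.003  0.034] open 0.0228 q [-0.079  0.063  1.488  0.     1.59  -0.809]
```

Request:
carry_out([
  [[0, 0, 0.05, 0], [0, 0, 0.05, 0], [0, 0, 0.05, 0], [0, 0, 0, 0], [0, 0, 0, 0], [0, 0, 0, 0]],
])

```text
t: 10.32
tool_pos: [0.5802, 0.0056, 0.2715]
orientation: [1.28, 2.867, 0.001]
force: [-1.2, -0.4, 6.6]
opening: 0.0227
```

```bash
python3 - <<'E'
from h import *
st()
b=avg("side",3)
cv2.imwrite("pics/g.png",cv2.resize(np.clip(b[148:188,212:252]*1.4,0,255).astype(np.uint8),None,fx=14,fy=14,interpolation=cv2.INTER_CUBIC))
E
```

```text
t 10.32 pos [0.5802 0.0056 0.2715] toolY yaw 41.87 z [ 0.001 -0.    -1.   ] F [-1.2  -0.38  6.63] T [-0.07   0.192  0.013] open 0.0227 q [-0.079  0.063  1.49  -0.     1.588 -0.81 ]
```

View pics/g.png

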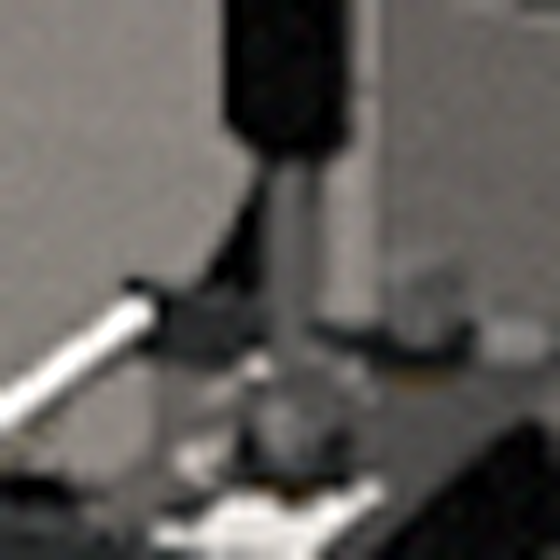

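Net downward force is about 8 N (press about 2 mm) at the expected slot-bottom height. I'll turn clockwise and watch Tz.

Request:
carry_out([
  [[0, 0, 0, 3], [0, 0, 0, 3], [0, 0, 0, 3], [0, 0, 0, 3], [0, 0, 0, 0]],
])

```text
t: 10.88
tool_pos: [0.5801, 0.0055, 0.2715]
orientation: [1.578, 2.715, 0.0]
force: [-1.2, 0.1, 6.4]
opening: 0.0228
```

```bash
python3 - <<'E'
from h import *
st()
E
```

```text
t 10.88 pos [0.5801 0.0055 0.2715] toolY yaw 29.67 z [ 0.001 -0.    -1.   ] F [-1.18  0.06  6.45] T [-0.127  0.372  0.098] open 0.0228 q [-0.079  0.063  1.49  -0.     1.588 -0.597]
```

Request:
carry_out([
  [[0, 0, 0, 4], [0, 0, 0, 4], [0, 0, 0, 4], [0, 0, 0, 0]],
])

```text
t: 11.22
tool_pos: [0.5799, 0.0055, 0.2714]
orientation: [1.855, 2.535, -0.0]
force: [-1.5, -0.6, 6.7]
opening: 0.0228
```

```bash
python3 - <<'E'
from h import *
st()
E
```

```text
t 11.22 pos [0.5799 0.0055 0.2714] toolY yaw 17.61 z [ 0.001 -0.    -1.   ] F [-1.51 -0.57  6.68] T [-0.22   0.542  0.077] open 0.0228 q [-0.079  0.063  1.49  -0.     1.588 -0.386]
```

Request:
carry_out([
  [[0, -0.05, 0, 2], [0, 0, 0, 4], [0, 0, 0, 4], [0, 0, 0, 2], [0, 0, 0, 0]],
])

```text
t: 11.63
tool_pos: [0.5796, 0.0053, 0.2715]
orientation: [2.107, 2.329, 0.001]
force: [-0.9, -0.5, 5.5]
opening: 0.0228
```

```bash
python3 - <<'E'
from h import *
st()
E
```

```text
t 11.63 pos [0.5796 0.0053 0.2715] toolY yaw 5.73 z [ 0.001 -0.    -1.   ] F [-0.85 -0.52  5.49] T [-0.174  0.45   0.054] open 0.0228 q [-0.079  0.061  1.492 -0.     1.588 -0.179]
```

Request:
carry_out([
  [[0, 0, 0.01, 4], [0, 0, 0.01, 4], [0, 0, 0, 0]],
])

```text
t: 11.88
tool_pos: [0.5795, 0.0053, 0.2713]
orientation: [2.267, 2.174, 0.0]
force: [-1.8, 0.3, 6.2]
opening: 0.0228
```

Request:
carry_out([
  [[0, 0, 0, 4], [0, 0, 0, 3], [0, 0, 0, 0]],
])

```text
t: 12.13
tool_pos: [0.5793, 0.0054, 0.2712]
orientation: [2.394, 2.033, 0.0]
force: [-3.1, -0.3, 6.4]
opening: 0.0226
```

```bash
python3 - <<'E'
from h import *
st()
E
```

```text
t 12.13 pos [0.5793 0.0054 0.2712] toolY yaw -9.33 z [ 0. -0. -1.] F [-3.11 -0.33  6.44] T [-0.174  0.694  0.089] open 0.0226 q [-0.079  0.061  1.492 -0.     1.588  0.084]
```

Request:
carry_out([
  [[0, -0.05, 0, 3], [0, 0, 0, 2], [0, 0, 0, 0]],
])

```text
t: 12.38
tool_pos: [0.5791, 0.0054, 0.2713]
orientation: [2.479, 1.928, 0.001]
force: [-1.0, 0.1, 6.0]
opening: 0.0233
```

```bash
python3 - <<'E'
from h import *
st()
E
```

```text
t 12.38 pos [0.5791 0.0054 0.2713] toolY yaw -14.27 z [ 0.001 -0.    -1.   ] F [-1.04  0.06  5.98] T [-0.188  0.491  0.067] open 0.0233 q [-0.079  0.06   1.493 -0.     1.588  0.17 ]
```

Request:
carry_out([
  [[0, 0, 0, 3], [0, 0, 0, 2], [0, 0, 0, 0]],
])

```text
t: 12.63
tool_pos: [0.579, 0.0054, 0.2713]
orientation: [2.561, 1.818, 0.001]
force: [-0.8, -0.1, 7.3]
opening: 0.0226
```

```bash
python3 - <<'E'
from h import *
st()
E
```

```text
t 12.63 pos [0.579  0.0054 0.2713] toolY yaw -19.26 z [ 0.001 -0.    -1.   ] F [-0.79 -0.06  7.31] T [-0.246  0.566  0.069] open 0.0226 q [-0.079  0.06   1.493 -0.     1.588  0.257]
```

Request:
carry_out([
  [[0, 0, 0, 3], [0, 0, 0, 2], [0, 0, 0, 0]],
])

```text
t: 12.88
tool_pos: [0.5789, 0.0055, 0.2712]
orientation: [2.638, 1.705, 0.0]
force: [-2.1, 0.1, 6.8]
opening: 0.0225
```

```bash
python3 - <<'E'
from h import *
st()
E
```

```text
t 12.88 pos [0.5789 0.0055 0.2712] toolY yaw -24.26 z [ 0.001 -0.    -1.   ] F [-2.14  0.06  6.81] T [-0.189  0.66   0.062] open 0.0225 q [-0.079  0.06   1.493 -0.     1.588  0.345]
```

Request:
carry_out([
  [[0, 0, 0, 3], [0, 0, 0, 2], [0, 0, 0, 0]],
])

```text
t: 13.13
tool_pos: [0.5789, 0.0055, 0.2712]
orientation: [2.71, 1.588, 0.0]
force: [-2.3, -0.4, 5.9]
opening: 0.0229
```

```bash
python3 - <<'E'
from h import *
st()
E
```

```text
t 13.13 pos [0.5789 0.0055 0.2712] toolY yaw -29.26 z [ 0. -0. -1.] F [-2.25 -0.36  5.94] T [-0.164  0.698  0.036] open 0.0229 q [-0.079  0.06   1.493 -0.     1.588  0.432]
```

```bash
python3 - <<'E'
from h import *
b=avg("side",4)
cv2.imwrite("pics/i.png",cv2.resize(np.clip(b[148:188,212:252]*1.4,0,255).astype(np.uint8),None,fx=14,fy=14,interpolation=cv2.INTER_CUBIC))
st();st()
E
```

```text
t 13.33 pos [0.5789 0.0055 0.2712] toolY yaw -29.13 z [ 0. -0. -1.] F [-2.62 -0.03  7.5 ] T [-0.114  0.727  0.04 ] open 0.0228 q [-0.079  0.06   1.493 -0.     1.588  0.429]
t 13.33 pos [0.5789 0.0055 0.2712] toolY yaw -29.13 z [ 0. -0. -1.] F [-2.62 -0.03  7.5 ] T [-0.114  0.727  0.04 ] open 0.0228 q [-0.079  0.06   1.493 -0.     1.588  0.429]
```

View pics/i.png

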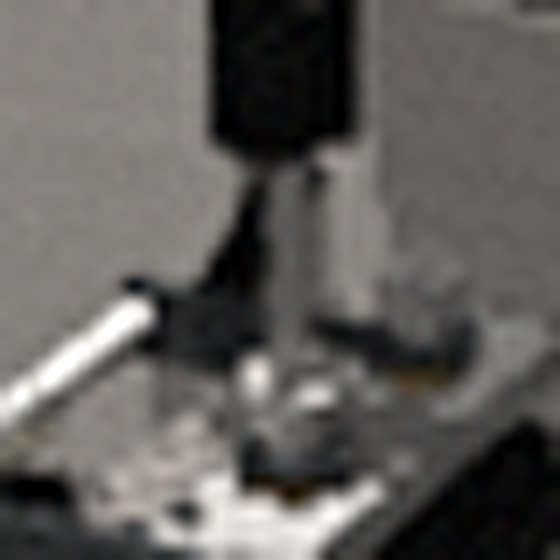

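Request:
carry_out([
  [[0, -0.04, 0, 2], [0, 0, 0, 2], [0, 0, 0, 0]],
])

```text
t: 13.58
tool_pos: [0.5787, 0.0056, 0.2713]
orientation: [2.764, 1.493, 0.001]
force: [-2.1, -0.3, 6.7]
opening: 0.0231
```

```bash
python3 - <<'E'
from h import *
st()
E
```

```text
t 13.58 pos [0.5787 0.0056 0.2713] toolY yaw -33.26 z [ 0.001 -0.    -1.   ] F [-2.05 -0.35  6.72] T [-0.173  0.551  0.068] open 0.0231 q [-0.079  0.059  1.494 -0.     1.588  0.502]
```

Request:
carry_out([
  [[0, 0, 0, 2], [0, 0, 0, 2], [0, 0, 0, 0]],
])

```text
t: 13.83
tool_pos: [0.5787, 0.0056, 0.2713]
orientation: [2.814, 1.395, 0.001]
force: [-2.3, 0.2, 6.5]
opening: 0.023
```

```bash
python3 - <<'E'
from h import *
st()
E
```

```text
t 13.83 pos [0.5787 0.0056 0.2713] toolY yaw -37.25 z [ 0.001 -0.    -1.   ] F [-2.32  0.18  6.55] T [-0.105  0.597  0.141] open 0.0230 q [-0.079  0.059  1.494 -0.     1.588  0.571]
```

Tz has risen to 0.14, so the stop may be near. I'll take smaller steps.

Request:
carry_out([
  [[0, 0, 0, 2], [0, 0, 0, 0]],
])

```text
t: 14.0
tool_pos: [0.5786, 0.0057, 0.2713]
orientation: [2.838, 1.346, 0.001]
force: [-1.5, -0.5, 6.7]
opening: 0.0224
```

```bash
python3 - <<'E'
from h import *
st()
E
```

```text
t 14.00 pos [0.5786 0.0057 0.2713] toolY yaw -39.23 z [ 0.001 -0.    -1.   ] F [-1.46 -0.46  6.71] T [-0.097  0.627  0.194] open 0.0224 q [-0.079  0.059  1.494 -0.     1.588  0.606]
```

Request:
carry_out([
  [[0, 0, 0, 1], [0, 0, 0, 0.5], [0, 0, 0, 0], [0, 0, 0, 0], [0, 0, 0, 0]],
])

```text
t: 14.42
tool_pos: [0.5786, 0.0058, 0.2713]
orientation: [2.854, 1.312, 0.001]
force: [-1.1, -0.2, 6.3]
opening: 0.0231
```

```bash
python3 - <<'E'
from h import *
st(); robot.read_camera("side"); st()
E
```

```text
t 14.42 pos [0.5786 0.0058 0.2713] toolY yaw -40.61 z [ 0.001 -0.    -1.   ] F [-1.1  -0.23  6.3 ] T [-0.084  0.635  0.204] open 0.0231 q [-0.079  0.059  1.494 -0.     1.588  0.63 ]
t 14.47 pos [0.5786 0.0057 0.2713] toolY yaw -40.61 z [ 0.001 -0.    -1.   ] F [-1.79  0.11  7.2 ] T [-0.086  0.667  0.207] open 0.0228 q [-0.079  0.059  1.494 -0.     1.588  0.63 ]
```

Request:
carry_out([
  [[0, 0, 0, 1], [0, 0, 0, 1], [0, 0, 0, 0], [0, 0, 0, 0]],
])

```text
t: 14.8
tool_pos: [0.5786, 0.0058, 0.2712]
orientation: [2.877, 1.262, 0.001]
force: [-1.2, 0.3, 6.5]
opening: 0.0226
```

```bash
python3 - <<'E'
from h import *
st()
E
```

```text
t 14.80 pos [0.5786 0.0058 0.2712] toolY yaw -42.62 z [ 0.001 -0.    -1.   ] F [-1.18  0.29  6.51] T [-0.069  0.654  0.223] open 0.0226 q [-0.079  0.059  1.494 -0.     1.588  0.665]
```

Request:
carry_out([
  [[0, 0, 0, 1], [0, 0, 0, 1], [0, 0, 0, 0], [0, 0, 0, 0]],
])

```text
t: 15.13
tool_pos: [0.5786, 0.0058, 0.2713]
orientation: [2.898, 1.212, 0.001]
force: [-1.2, 0.1, 6.8]
opening: 0.0229
```

```bash
python3 - <<'E'
from h import *
st()
b=avg("side",4)
st()
cv2.imwrite("pics/j.png",cv2.resize(np.clip(b[138:188,207:257]*1.4,0,255).astype(np.uint8),None,fx=12,fy=12,interpolation=cv2.INTER_CUBIC))
E
```

```text
t 15.13 pos [0.5786 0.0058 0.2713] toolY yaw -44.61 z [ 0.001 -0.    -1.   ] F [-1.2   0.15  6.77] T [-0.024  0.668  0.222] open 0.0229 q [-0.079  0.059  1.494 -0.     1.588  0.7  ]
t 15.33 pos [0.5786 0.0058 0.2713] toolY yaw -44.61 z [ 0.001 -0.    -1.   ] F [-1.67 -0.82  6.03] T [-0.058  0.669  0.269] open 0.0227 q [-0.079  0.059  1.494 -0.     1.588  0.7  ]
```

View pics/j.png

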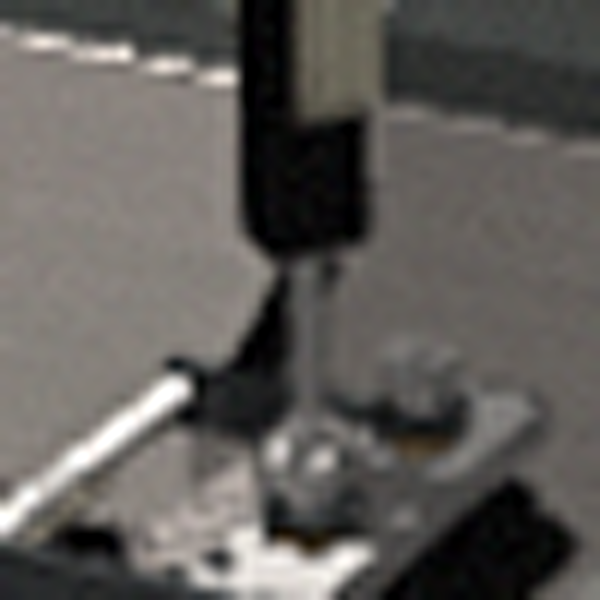

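Request:
carry_out([
  [[0, 0, 0, 1], [0, 0, 0, 1], [0, 0, 0, 1], [0, 0, 0, 0], [0, 0, 0, 0]],
])

```text
t: 15.75
tool_pos: [0.5786, 0.0058, 0.2713]
orientation: [2.929, 1.136, 0.001]
force: [-2.7, -0.2, 6.5]
opening: 0.0227
```

```bash
python3 - <<'E'
from h import *
st()
for i in range(3): robot.read_camera("side"); s=robot.read_state(); print(s["wrist_torque"].round(3),s["force"].round(2))
E
```

```text
t 15.75 pos [0.5786 0.0058 0.2713] toolY yaw -47.62 z [ 0.001 -0.    -1.   ] F [-2.69 -0.2   6.53] T [0.054 0.672 0.285] open 0.0227 q [-0.079  0.059  1.494 -0.     1.588  0.752]
[-0.043  0.688  0.319] [-2.22  0.57  6.86]
[-0.008  0.69   0.295] [-1.8  -0.21  6.52]
[0.008 0.659 0.281] [-0.95  0.64  7.06]
```

Tz is climbing steadily to about 0.29 N m, against 0.07 while the thread dragged, so the screw is at its stop. I'll unwind within the play to relax the torque, then lift.

Request:
carry_out([
  [[0, 0, 0, -3], [0, 0, 0, -3], [0, 0, 0, -3], [0, 0, 0, -3], [0, 0, 0, 0], [0, 0, 0, 0]],
])

```text
t: 16.4
tool_pos: [0.5787, 0.0057, 0.2713]
orientation: [2.794, 1.436, 0.001]
force: [-1.7, 0.2, 6.9]
opening: 0.0227
```

```bash
python3 - <<'E'
from h import *
st()
for i in range(2): robot.read_camera("side"); s=robot.read_state(); print(s["wrist_torque"].round(3),s["force"].round(2))
E
```

```text
t 16.40 pos [0.5787 0.0057 0.2713] toolY yaw -35.60 z [ 0.001 -0.    -1.   ] F [-1.65  0.15  6.89] T [-0.115  0.621  0.079] open 0.0227 q [-0.079  0.059  1.494 -0.     1.588  0.543]
[-0.09   0.495  0.084] [-1.2  -0.29  6.57]
[-0.099  0.572  0.097] [-0.85  0.06  6.45]
```

Request:
carry_out([
  [[0, 0, 0, -2], [0, 0, 0, -2], [0, 0, 0, -1], [0, 0, 0, 0]],
])

```text
t: 16.83
tool_pos: [0.5787, 0.0056, 0.2713]
orientation: [2.728, 1.557, 0.001]
force: [-0.9, -0.4, 6.3]
opening: 0.0226
```

```bash
python3 - <<'E'
from h import *
st()
for i in range(2): robot.read_camera("side"); s=robot.read_state(); print(s["wrist_torque"].round(3),s["force"].round(2))
E
```

```text
t 16.83 pos [0.5787 0.0056 0.2713] toolY yaw -30.56 z [ 0.001 -0.    -1.   ] F [-0.92 -0.43  6.35] T [-0.173  0.519  0.042] open 0.0226 q [-0.079  0.059  1.494 -0.     1.588  0.455]
[-0.134  0.519  0.05 ] [-0.65 -0.72  5.97]
[-0.134  0.466 -0.003] [-2.17 -0.4   6.03]
```

Request:
carry_out([
  [[0, 0, -0.3, 0], [0, 0, -0.5, 0], [0, 0, -1, 0], [0, 0, -2, 0], [0, 0, -2, 0], [0, 0, -1, 0], [0, 0, 0, 0]],
])

```text
t: 17.52
tool_pos: [0.5796, 0.0057, 0.342]
orientation: [2.727, 1.555, 0.006]
force: [1.5, 0.5, 0.2]
opening: 0.0227
```

```bash
python3 - <<'E'
from h import *
st(); to(.4733,.2183,.34)
b=avg("side",4)
cv2.imwrite("pics/k.png",cv2.resize(np.clip(b[138:188,207:257]*1.4,0,255).astype(np.uint8),None,fx=12,fy=12,interpolation=cv2.INTER_CUBIC))
E
```

```text
t 17.52 pos [0.5796 0.0057 0.342 ] toolY yaw -30.63 z [ 0.005 -0.    -1.   ] F [1.52 0.53 0.25] T [-0.037  0.099  0.031] open 0.0227 q [-0.079  0.052  1.374  0.     1.71   0.456]
t 17.52 pos [0.5796 0.0057 0.342 ] toolY yaw -30.63 z [ 0.005 -0.    -1.   ] F [1.52 0.53 0.25] T [-0.037  0.099  0.031] open 0.0227 q [-0.079  0.052  1.374  0.     1.71   0.456]
tool cm to target [ 12.88 -19.98   0.14]
```

View pics/k.png

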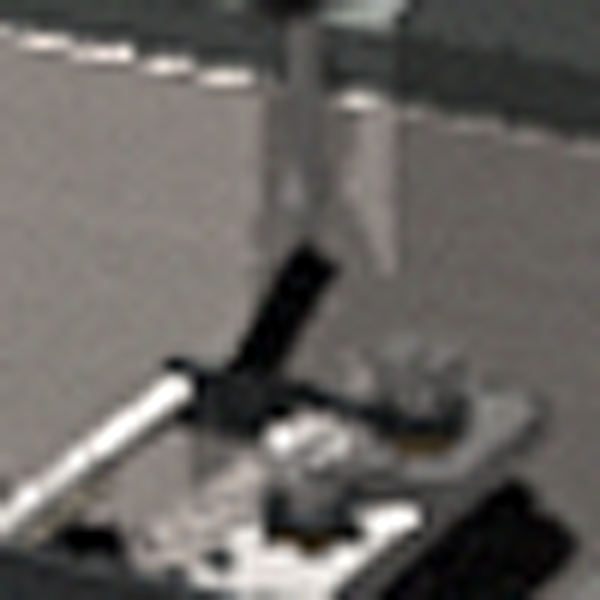

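Request:
carry_out([
  [[0.9, -1.4, 0, 0], [1.6, -2.5, 0, 0], [1.6, -2.5, 0, 0], [1.6, -2.5, 0, 0], [1.6, -2.5, 0, 0], [1.6, -2.5, 0, 0], [1.6, -2.5, 0, 0], [1.6, -2.5, 0, 0], [0.8, -1.1, 0, 0], [0, 0, 0, -5.5], [0, 0, 0, -7], [0, 0, 0, -7], [0, 0, 0, -7], [0, 0, 0, -7], [0, 0, 0, -7], [0, 0, 0, -7], [0, 0, 0, -7], [0, 0, 0, -1], [0, 0, 0, 0]],
])

```text
t: 19.3
tool_pos: [0.4718, 0.2185, 0.3372]
orientation: [-1.693, -2.645, 0.002]
force: [0.3, 0.7, -0.2]
opening: 0.0227
```

```bash
python3 - <<'E'
from h import *
to(.4738,.2188,.21)
a=avg("top",4); b=robot.read_camera("side")[:,:,::-1]
o=np.hstack([cv2.resize(np.clip(a[144:174,264:320],0,255),None,fx=8,fy=8,interpolation=cv2.INTER_CUBIC)[:240,:440],cv2.resize(b[180:300,180:340],None,fx=2,fy=2)[:240].astype(float)])
cv2.imwrite("pics/l.png",np.clip(o*1.2,0,255))
E
```

```text
t 19.30 pos [0.4718 0.2185 0.3372] toolY yaw 24.75 z [-0.002 -0.001 -1.   ] F [ 0.25  0.74 -0.19] T [-0.097  0.068  0.001] open 0.0227 q [ 0.335 -0.105  1.537  0.     1.711 -0.097]
tool cm to target [-0.06  0.22 12.72][ WARN:0@35.933] global loadsave.cpp:1063 imwrite_ Unsupported depth image for selected encoder is fallbacked to CV_8U.
```

View pics/l.png

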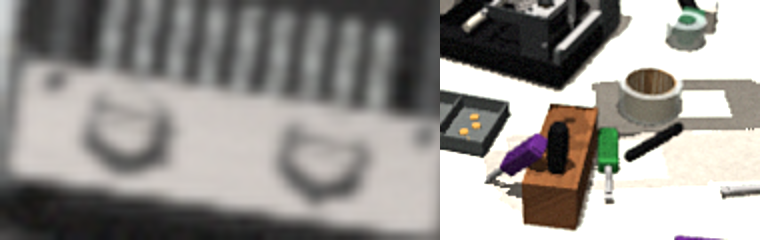

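```bash
python3 - <<'E'
from h import *
a=avg("top",10)
def g(c,s):
    c=cv2.resize(c.astype(np.float32),None,fx=s,fy=s,interpolation=cv2.INTER_CUBIC); lo,hi=np.percentile(c,[2,99.5]);return np.clip((c-lo)/(hi-lo)*255,0,255).astype(np.uint8)
cv2.imwrite("pics/m.png",np.hstack([g(a[150:166,272:288],24),g(np.load("topA.npy")[150:166,272:288],24)]))
E
```

```text
(no output)
```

View pics/m.png

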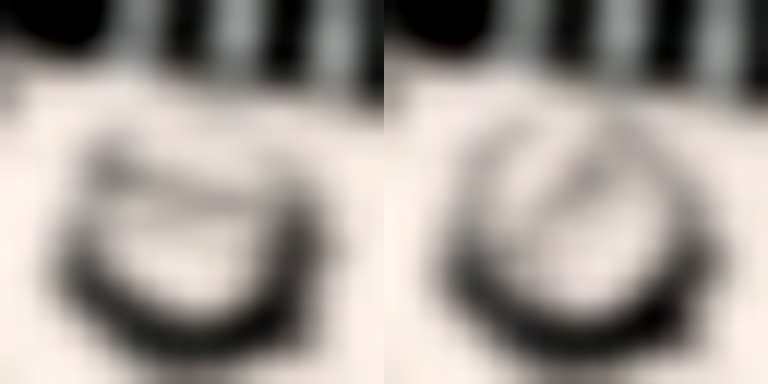

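The top view shows the outer slot moved from about +50° to about −14° in the image, a clockwise turn of about 64°, so it is consistent with reaching the stop. Now to lower the driver over hole0.

Request:
carry_out([
  [[0, 0, 1.5, 0], [0, 0, 2.5, 0], [0, 0, 3, 0], [0, 0, 2.7, 0], [0, 0, 2, 0], [0, 0, 1, 0], [0, 0, 0, 0], [0, 0, 0, 0]],
])

```text
t: 20.72
tool_pos: [0.4722, 0.2187, 0.2119]
orientation: [-1.691, -2.648, 0.0]
force: [1.0, -0.0, -0.7]
opening: 0.0229
```

```bash
python3 - <<'E'
from h import *
to(.4738,.2188,.195)
s=robot.read_state()["tool_pos"]; print("tip",proj("side",s-[0,0,.12]),"hole",proj("side",[.4738,.2188,.07]))
b=avg("side",3)
cv2.imwrite("pics/n.png",cv2.resize(np.clip(b[200:260,215:275]*1.4,0,255).astype(np.uint8),None,fx=9,fy=9,interpolation=cv2.INTER_CUBIC))
E
```

```text
t 20.72 pos [0.4722 0.2187 0.2119] toolY yaw 24.87 z [-0. -0. -1.] F [ 0.98 -0.   -0.71] T [ 0.002 -0.028 -0.01 ] open 0.0229 q [ 0.335 -0.075  1.735 -0.     1.481 -0.099]
tool cm to target [-0.05  0.15  1.69]
tip [[245.03007898 232.94279815]] hole [[244.48300174 239.27012447]]
```

View pics/n.png

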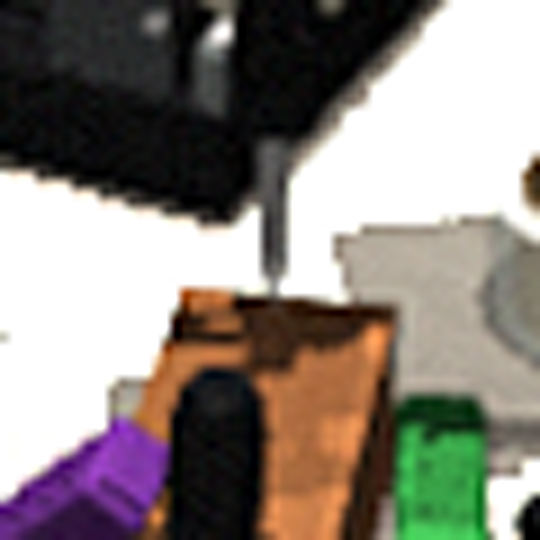

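Request:
carry_out([
  [[-0.05, 0.2, 0, 0], [0, 0, 1, 0], [0, 0, 1, 0], [0, 0, 0.5, 0], [0, 0, 0.5, 0], [0, 0, 0, 0]],
])

```text
t: 21.37
tool_pos: [0.4732, 0.2187, 0.1794]
orientation: [-1.69, -2.646, 0.004]
force: [-0.3, -0.1, -1.8]
opening: 0.023
```

```bash
python3 - <<'E'
from h import *
to(.4738,.2188,.127)
E
```

```text
t 21.37 pos [0.4732 0.2187 0.1794] toolY yaw 24.87 z [-0.003 -0.001 -1.   ] F [-0.3  -0.07 -1.78] T [-0.056  0.022  0.025] open 0.0230 q [ 0.335 -0.049  1.77  -0.     1.423 -0.1  ]
tool cm to target [-0.01  0.08  5.24]
```

Tip is 1 cm inside the hole with no side force. Down to just above the shoulder.

Request:
carry_out([
  [[0, 0, 0.8, 0], [0, 0, 0.8, 0], [0, 0, 0.8, 0], [0, 0, 0.8, 0], [0, 0, 0.8, 0], [0, 0, 0.6, 0], [0, 0, 0.3, 0], [0, 0, 0, 0], [0, 0, 0, 0]],
])

```text
t: 22.12
tool_pos: [0.4742, 0.2191, 0.1324]
orientation: [-1.691, -2.648, 0.0]
force: [0.6, 0.1, -1.1]
opening: 0.0227
```

```bash
python3 - <<'E'
from h import *
to(.4738,.2188,.1252)
E
```

```text
t 22.12 pos [0.4742 0.2191 0.1324] toolY yaw 24.87 z [-0. -0. -1.] F [ 0.56  0.09 -1.14] T [-0.068  0.034 -0.049] open 0.0227 q [ 0.335 -0.008  1.819  0.     1.331 -0.1  ]
tool cm to target [-0.01 -0.05  0.72]
```

Request:
carry_out([
  [[0, 0, 0.3, 0], [0, 0, 0.2, 0], [0, 0, 0.1, 0], [0, 0, 0, 0], [0, 0, 0, 0]],
])

```text
t: 22.53
tool_pos: [0.4742, 0.219, 0.1264]
orientation: [-1.691, -2.648, 0.0]
force: [-0.6, 0.2, -2.3]
opening: 0.023
```

Request:
carry_out([
  [[0, 0, 0.1, 0], [0, 0, 0, 0]],
])

```text
t: 22.7
tool_pos: [0.4742, 0.219, 0.1254]
orientation: [1.691, 2.648, 0.0]
force: [-0.5, -0.0, -1.5]
opening: 0.0226
```

```bash
python3 - <<'E'
from h import *
to(.4738,.2188,.1252)
E
```

```text
t 22.70 pos [0.4742 0.219  0.1254] toolY yaw 24.87 z [ 0.  0. -1.] F [-0.46 -0.03 -1.53] T [-0.014  0.049  0.005] open 0.0226 q [ 3.350e-01 -1.000e-03  1.825e+00 -0.000e+00  1.317e+00 -1.000e-01]
tool cm to target [-0.   -0.05  0.02]
```

Within a millimetre of resting, no contact yet. Lower a touch more, then open and retreat.

Request:
carry_out([
  [[0, 0, 0.1, 0], [0, 0, 0, 0]],
])

```text
t: 22.87
tool_pos: [0.4744, 0.2191, 0.1252]
orientation: [1.691, 2.648, 0.0]
force: [-2.6, -0.8, 4.9]
opening: 0.0224
```

Request:
carry_out([
  [[0, 0, 0, 0], [0, 0, 0, 0], [0, 0, 0, 0], [0, 0, 0, 0], [0, 0, 0, 0], [0, 0, 0, 0], [0, 0, -0.5, 0], [0, 0, -1.5, 0], [0, 0, -2, 0], [0, 0, -2, 0], [0, 0, -2, 0], [0, 0, -2, 0], [0, 0, 0, 0]],
], claw=6)

```text
t: 23.95
tool_pos: [0.4764, 0.2198, 0.2298]
orientation: [1.688, 2.644, 0.009]
force: [0.4, 0.3, 0.5]
opening: 0.06
```

```bash
python3 - <<'E'
from h import *
st()
b=avg("side",3);a=avg("top",2)
print("handle top px expected",proj("side",[.4738,.2188,.152]),proj("side",[.4738,.2188,.07]))
cv2.imwrite("pics/o.png",np.hstack([cv2.resize(np.clip(b[190:300,190:290]*1.2,0,255).astype(np.uint8),None,fx=4,fy=4,interpolation=cv2.INTER_CUBIC),cv2.resize(np.clip(a[140:250,130:230]*1.2,0,255).astype(np.uint8),None,fx=4,fy=4,interpolation=cv2.INTER_CUBIC)]))
E
```

```text
t 23.95 pos [0.4764 0.2198 0.2298] toolY yaw 24.87 z [ 0.007  0.002 -1.   ] F [0.38 0.29 0.48] T [-0.008 -0.035  0.004] open 0.0600 q [ 0.335 -0.08   1.708  0.     1.507 -0.1  ]
handle top px expected [[244.49307926 214.59967141]] [[244.48300174 239.27012447]]
```

View pics/o.png

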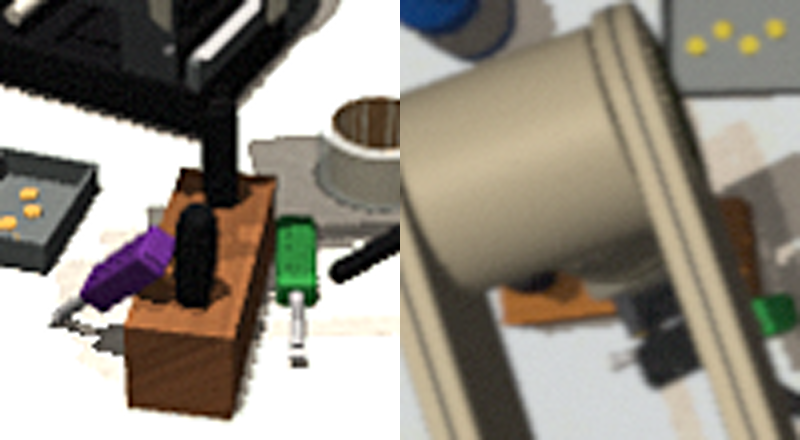

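The flat driver stands upright in hole0, with its handle base at side px (245,240) against the expected (244.5,239.3). The gripper is 8 cm clear. Handing in.

```bash
python3 - <<'E'
from h import *
print(robot.close_job())
E
```

```text
the job is handed in; nothing more can be done
None
```

I turned the outer pressure screw clockwise to its stop, stood the flat driver back in its own hole (hole0), and handed the job in at about 24 s.

- **Turning:** I kept about 8 N of downward force (roughly 2 mm of press) on the screw the whole way. The torque stayed around 0.07 N m while the thread dragged. It then climbed steadily to about 0.29 N m, which would twist the mount by about 0.12 rad, under the 0.2 limit. I then eased off within the slot's play and lifted clear.
- **Screw check:** The top view showed the slot turned by about 64° in all, roughly 1.1 rad, which is within the stated range of 0.85 to 1.2 rad. Past the stop the torque climbed more slowly than the mount's stiffness alone would give. I put that down to give in the grip, and did not check it further.
- **Driver check:** It touched down at the same height I gripped it at. In the side view it stands upright within about 1 px of the expected spot, with the gripper open and 8 cm clear.
- **Inner screw:** I never touched it.
- **Look-alikes:** The loose green and purple drivers, which were standing unsupported on the table, fell over during the first approach. I think they toppled by themselves, since the fingers should have passed well above them, but I did not confirm that. I saw none of the listed bystanders move, though I did not measure them.

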